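# Tilt a brush-handle blank out of a slotted magazine into the squaring jig

## Robot

A 6-joint arm with a two-finger parallel gripper is mounted at the origin on the work surface. World frame = base frame: x ahead of the robot, y to its left, z up, the work surface at z = 0. Lengths are in mm, angles in rad, forces in N, time in s.
With the tool pointing down it reaches from about 350 to 875 mm from the base axis. Payload 4.2 kg.
Tool frame: the origin (TCP) lies midway between the tips of the shut fingers; the grasp point (between the pads) lies 19 mm behind it (arm.tcp_to_grasp is the distance from the TCP to the grasp point, in mm); z points along the fingers, y is the line along which they close (so a half turn about z gives the same grasp; the last joint's range is limited). The gripper opens to 85 mm and grips with 20 to 120 N. Pads are 22 mm wide; open, the fingers measure 114 mm over their backs; the gripper's body (76 mm by 85 mm) begins 54 mm behind the grasp point. The pads swing forward as they close: fully open they stand 13 mm farther back than shut.
Start: joints at [1.541, 0.385, 0.008, 0, -1.194, -0.259], TCP at [177.969, 599.104, 231.312] pointing down, gripper open.
Joint ranges: [-3.14, 3.14], [-1.21, 2.06], [-1.07, 1.41], [-3.16, 2.05], [-2.99, -0.16], [-3.1, 3.1]. Speed limits (rad/s): [2.79, 2.79, 3.14, 3.14, 3.14, 3.14].

## Interface

Orientations are given as a unit quaternion [x, y, z, w].
In Python, from bench import arm, imaging, job, models gives the robot as it stands.
- The arm moves only by the tool arm_command, never from a script. Its argument "rows" is a list of rows, each an object with "grip": the opening, from 0 (shut) to 1 (fully open); "linear": the shift along the tool's x, y, z in mm, a list of three; "rot": the turn, a rotation vector about the tool's x, y, z in rad, a list of three. In form: [{"grip": grip, "linear": [tx, ty, tz], "rot": [rx, ry, rz]}, ...]. A call has 1 to 10 rows; each row is the pose to reach, as a shift and turn from the pose commanded when the call began, along the tool's axes at that moment; what a row does not reach only later rows make up. A row lasts 1/8 s, in which the tool goes at most 62.5 mm and 10.7 degrees, less where a joint would pass 70% of its speed; a pose out of reach is approached as far as the arm can. A call with a gripper value outside its range is refused whole. The fingers move at their own pace and stop on an object; the grip force is fixed at half the most. Time passes only in rows, so rows that repeat a pose let the fingers close. It gives the time, the measured TCP pose, the force, the opening and the grip force at its end, in the units of the state.
- arm.read_state(): the state, without advancing time (a new reading comes with each control period).
- imaging.get_image(name): name is "side" or "top"; returns a dict with "frame" (420x560x3 uint8, red, green, blue), "fx", "fy", "cx", "cy" (pixels), "extrinsics" (4x4, takes a point from world to camera coordinates). Camera axes: x right, y down, z forward; pixel columns grow to the right and rows downward; lengths in mm; the calibration is good to about 2 mm. A picture is of the moment at which its call begins. There is no depth.
- job.job_done(): hands the job in; it is judged then, once.
Trained networks look in a picture, given as the dict that the camera call returned (one of the last four; its "shot" number tells which), for a name from the list of things; names that differ only in an ending like _2 or _b are one class to them, and where a whole thing is asked for, a point or a joint stands for the part that bears it (a point fixed in the world has none). Each returns a list of dicts, best first, with "score" (0 to 1); they miss things now and then, are a little off and sometimes report something else, mostly with a low value. They report only what shows in the picture. A call takes as long as a camera call. They do not tell look-alikes from the thing itself.
- models.spot_in(picture, query): "rect" ([left, top, right, bottom] in pixels, round what is visible of it).
- models.tip_of(picture, query): "pixel" ([column, row] in pixels: a listed point, or the origin of a listed thing).
The state is a dict: "clock": time; "joints": joint angles; "joint_vel": joint speeds; "joint_efforts": joint torques, N m; "position": TCP position; "ee_rot": TCP orientation; "contact_force": force on the tool from outside, world axes, zero at the start; "wrist_torque": the same for the moment, N m; "gripper_width": finger opening in mm; "grasp_force": force on a finger pad.
Only numpy, scipy, OpenCV 4.12 (cv2) and the standard library are available. Lean on these libraries where they do the work, as an engineer would, in place of code of your own. Each camera call takes 0.05 s, during which the arm holds its last target. There are 200 camera calls.

## Task

Take the broad handle blank (the wider of the two) out of the tilted plywood magazine through its slot, tilting its end up over the little lip that holds it, and lay it flat between the two guides of the squaring jig, pushed fully home against the end stop. Leave the slim blank where it is, do not disturb the other things on the bench, and let go of the blank.

Things in the scene. Friction and masses are not known exactly. Their poses are not given: they have to be found in the camera images.
- bin: Fixed closed plywood magazine on legs at the robot's left, 120 mm long by 170 mm wide, sloping 30 degrees, low front end to the middle of the bench (about -y). Origin on the table below the slots' front face, midway between them; x points level into the box, z up. In its frame up the slope = (cos30, 0, sin30), normal to it = (-sin30, 0, cos30). Two slots, each with a rail and end lip.
- front_top (a point): Middle of the top edge of the magazine's front wall, 82 mm from the chute floor along the normal. The wall is 10 mm thick and perpendicular to the slope, so it leans out over the blanks' ends: a gripper has to come in tilted about as much, square to the blank.
- slot_left (a point): Left slot (45 mm to +y of the magazine's middle): point on the front face at the middle of the sill, 140 mm above the table. The slot is 36 mm wide and 24 mm high from the sill, so 10 mm is free over a blank. The sill is level with the chute floor inside.
- slot_right (a point): The same point of the right slot, 45 mm to -y of the middle, with the same sizes.
- lip_left (a point): Middle of the top edge of the end lip's inner face, left lane. A 14 mm wide rail, flush with the sill, runs 95 mm down the slope from the slot to this lip (10 mm thick, 14 mm wide, 12 mm above the rail). To free a blank, tilt its outer end up 14 to 20 mm here, about its inner end (about 5 degrees), then draw it out along its own length; a parallel lift jams in the slot.
- lip_right (a point): The same point of the right lane.
- shoe_left (a point): Centre, at rest, of a sprung round shoe (12 mm thick) hidden inside the left slot, 20 mm behind the front face. It bears on the blank's top: about 2.5 N at rest and 0.2 N more for each mm it is raised, up to 20 mm.
- shoe_right (a point): The same shoe of the right lane.
- broad_blank: The broad handle blank: light wooden bar 180 x 26 x 14 mm (x, y, z), 35 to 70 g, dark dot on top near its outer end. Origin at the centre of its underside; x along it (+x the inner end while in the magazine), z out of its top face. At first in either lane, on chute floor and rail at 30 degrees, outer end against the lip, inner end 85 mm inside, 95 mm outside.
- broad_blank_center (a point): Centre of the broad blank (mid thickness).
- slim_blank: The slim handle blank, in the other lane: 180 x 16 x 14 mm, otherwise like the broad one. Must stay.
- slim_blank_center (a point): Centre of the slim blank.
- jig: Fixed squaring jig: dark wooden bed 115 x 100 mm, 40 mm high. Origin at the centre of its underside; x along the lay of the blank to the end stop, z up. Two guides along x, 10 mm high above the bed, 34 mm apart, from x = -32 to +57 mm. End stop 24 mm high above the bed, its face at x = +57.5 mm. A blank at the stop overhangs the bed's -x end by 65 mm, free underneath.
- jig_stop (a point): Point on the bed's top (40 mm above the table), midway between the guides, at the foot of the end stop's face.
- tape_roll: Loose cardboard tape roll, 90 mm across, 26 mm high. Bystander.
- drink_can: Loose drink can, 54 mm across, 125 mm high. Bystander.
- glue_jar: Loose jar, 68 mm across, 85 mm high. Bystander.
- mallet: Loose hammer lying flat, 200 mm long. Bystander.
- flat_brush: Loose brush lying flat, 190 mm long. Bystander.
- ruler: Loose wooden ruler lying flat, 200 x 28 x 5 mm. Bystander.
- offcut: Loose dark wooden offcut, 110 x 30 x 20 mm. Bystander.
Not all that is in view belongs to the job. Several things look just like the jig: the one meant starts nearest to the robot's base. Leave any yellow look-alike of the broad_blank alone.

How it is judged:
By the outcome, as a careful person would: the job done as asked, in the order asked, and still so for the second after the job is handed in, with the robot touching nothing.
It also fails if it takes over 53 s, if anything falls off the work surface, if the arm or the gripper's body presses on something with over 40 N, if the wrist force passes 120 N, or if a joint passes its speed limit or range.

## Working session

There is one attempt and no reset: what is moved stays moved. The work goes in short steps, Python scripts to look and compute and a tool call to move; the robot and the scene stay as the last step left them, time stands still between calls to the robot, and variables do not carry over. Pictures are saved under pics/ and viewed, at most 10 in all, crops included, and the job is handed in when it is done.

Besides the shell and the picture viewer there is one more tool, called after "Request:" by a JSON object that holds its "api" and its "payload", one argument or row to a line. arm_command: Moves the arm, as the interface text tells. Its arguments: {"type":"object","properties":{"rows":{"type":"array"}},"required":["rows"]}

```bash
mkdir -p pics; cat > h.py <<'E'
import numpy as np, cv2
from bench import arm, imaging, job, models
from scipy.spatial.transform import Rotation as R
def ray(im,p):
    E=np.array(im["extrinsics"]);d=np.array([(p[0]-im["cx"])/im["fx"],(p[1]-im["cy"])/im["fy"],1.]);
    return -E[:3,:3].T@E[:3,3], E[:3,:3].T@d
def onz(im,p,z):
    o,d=ray(im,p);return o+d*(z-o[2])/d[2]
def tri(ims,ps):
    A=np.zeros((3,3));b=np.zeros(3)
    for im,p in zip(ims,ps):
        o,d=ray(im,p);d/=np.linalg.norm(d);M=np.eye(3)-np.outer(d,d);A+=M;b+=M@o
    x=np.linalg.solve(A,b);return x
def proj(im,P):
    E=np.array(im["extrinsics"]);c=E[:3,:3]@np.array(P)+E[:3,3]
    return np.array([im["fx"]*c[0]/c[2]+im["cx"],im["fy"]*c[1]/c[2]+im["cy"]])
def save(im,n): cv2.imwrite("pics/"+n,im["frame"][:,:,::-1])
E
python3 - <<'E'
from h import *
np.set_printoptions(precision=1,suppress=True)
t=imaging.get_image("top");s=imaging.get_image("side")
a=np.hstack([t["frame"],s["frame"]]);save(t,"t0.png");save(s,"s0.png")
for q in ["bin","front_top","slot_left","slot_right","lip_left","lip_right","broad_blank","broad_blank_center","slim_blank","slim_blank_center","jig","jig_stop"]:
    for n,im in (("t",t),("s",s)):
        print(q,n,[(np.round(r["pixel"]).tolist(),round(r["score"],2)) for r in models.tip_of(im,q)[:5]])
for im in(t,s): print(ray(im,(280,210)), im["fx"])
st=arm.read_state();print(st["position"],st["ee_rot"],st["gripper_width"],st["clock"])
E
```

```text
bin t [([194.0, 218.0], 0.62), ([183.0, 224.0], 0.35)]
bin s [([239.0, 198.0], 0.64)]
front_top t [([188.0, 205.0], 0.73)]
front_top s [([242.0, 149.0], 0.89)]
slot_left t [([176.0, 228.0], 0.86), ([193.0, 217.0], 0.45), ([178.0, 190.0], 0.45)]
slot_left s [([229.0, 170.0], 0.81), ([226.0, 169.0], 0.71), ([225.0, 162.0], 0.44)]
slot_right t [([185.0, 193.0], 0.85)]
slot_right s [([250.0, 162.0], 0.86)]
lip_left t [([213.0, 235.0], 0.86)]
lip_left s [([236.0, 192.0], 0.69), ([304.0, 376.0], 0.39)]
lip_right t [([217.0, 203.0], 0.73), ([189.0, 205.0], 0.35)]
lip_right s [([264.0, 188.0], 0.69)]
broad_blank t [([223.0, 303.0], 0.93), ([185.0, 194.0], 0.63), ([419.0, 225.0], 0.41)]
broad_blank s [([260.0, 164.0], 0.77), ([194.0, 243.0], 0.69)]
broad_blank_center t [([223.0, 296.0], 0.76), ([190.0, 192.0], 0.64)]
broad_blank_center s [([197.0, 238.0], 0.84), ([254.0, 164.0], 0.68), ([258.0, 164.0], 0.42)]
slim_blank t [([175.0, 226.0], 0.61)]
slim_blank s [([226.0, 169.0], 0.45)]
slim_blank_center t [([182.0, 225.0], 0.45)]
slim_blank_center s [([357.0, 231.0], 0.18)]
jig t [([425.0, 177.0], 0.75), ([186.0, 192.0], 0.69), ([352.0, 209.0], 0.57), ([357.0, 190.0], 0.36), ([265.0, 159.0], 0.23)]
jig s [([423.0, 328.0], 0.91), ([335.0, 288.0], 0.9)]
jig_stop t [([429.0, 152.0], 0.86), ([359.0, 187.0], 0.58)]
jig_stop s [([445.0, 310.0], 0.85), ([233.0, 192.0], 0.63), ([359.0, 273.0], 0.61)]
(array([ 363.7,    6.4, 1100.2]), array([ 0.2, -0. , -1. ])) 383.69629854799047
(array([ 113. , -730.5,  859.7]), array([ 0.4,  0.7, -0.6])) 404.5998585415377
[178.  599.1 231.3] [ 1.  -0.1  0.   0. ] 85.4477338765047 1.3
```

View pics/t0.png

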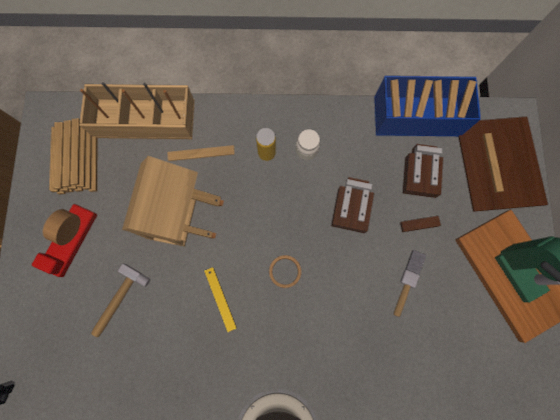

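View pics/s0.png

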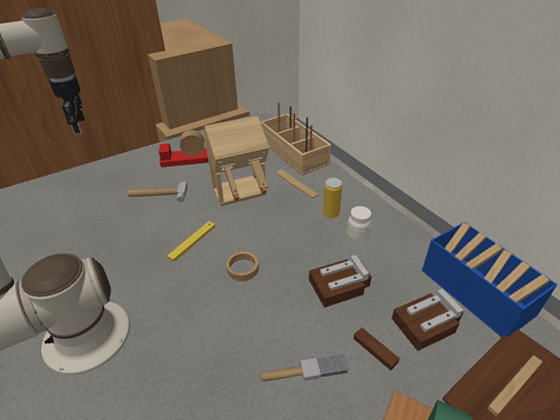

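The top view shows the magazine at (165,200), with two blanks sticking out at (207,198) and (200,232). There are two jigs, at (353,205) and (423,170). (353,205) is nearest the base at (278,415), so it's the one meant. I'll fit the poses and confirm with enlarged crops.

```bash
cat >> h.py <<'E'
from scipy.optimize import least_squares
def T(p,l): # p=(x,y,yaw)
    c,s=np.cos(p[2]),np.sin(p[2]);return np.array([p[0]+c*l[0]-s*l[1],p[1]+s*l[0]+c*l[1],l[2]])
c3,s3=np.cos(np.pi/6),.5
up=np.array([c3,0,s3]);nm=np.array([-s3,0,c3])
def binp(side,u,n): return np.array([0,45*side,140.])+up*u+nm*n
E
cat > fit.py <<'E'
from h import *
np.set_printoptions(precision=2,suppress=True)
t=imaging.get_image("top");s=imaging.get_image("side")
B={"front_top":np.array([0,0,140.])+nm*82,"slot_left":binp(1,0,0),"slot_right":binp(-1,0,0),"lip_left":binp(1,-95,12),"lip_right":binp(-1,-95,12)}
obs=[(im,models.tip_of(im,q)[0]["pixel"],l,q) for q,l in B.items() for im in (t,s)]
f=lambda p:np.concatenate([proj(im,T((p[0]*100,p[1]*100,p[2]),l))-px for im,px,l,q in obs])
r=min((least_squares(f,[x,y,a],loss="soft_l1") for x in(5,) for y in(2,) for a in(0,1.5,3,-1.5)),key=lambda r:r.cost)
b=r.x*[100,100,1];print("bin",b,r.cost);print(f(r.x).reshape(-1,4))
# jig: pick candidates near
jo=[]
for im,c,cs in((t,(352,209),(359,187)),(s,(335,288),(359,273))):
    for q,cc,l in(("jig",c,(0,0,0.)),("jig_stop",cs,(57.5,0,40.))):
        for d in models.tip_of(im,q):
            if np.hypot(*(np.array(d["pixel"])-cc))<6: jo.append((im,d["pixel"],l,q));break
g=lambda p:np.concatenate([proj(im,T((p[0]*100,p[1]*100,p[2]),l))-px for im,px,l,q in jo])
r=min((least_squares(g,[5,-1,a],loss="soft_l1") for a in(0,1.5,3,-1.5)),key=lambda r:r.cost)
j=r.x*[100,100,1];print("jig",j,r.cost);print([q for *_,q in jo],g(r.x).reshape(-1,2))
def draw(im,l):
    out=cv2.resize(im["frame"][:,:,::-1].copy(),None,fx=4,fy=4,interpolation=cv2.INTER_CUBIC)
    for pts,col in l:
        P=np.array([proj(im,p)*4+1.5 for p in pts]);cv2.polylines(out,[np.round(P).astype(int)],True,col,1)
    return out
L=[]
for sd,w in((1,8),(-1,13)):
    L.append(([T(b,binp(sd,u,14)+[0,v,0]) for u,v in((-95,-w),(0,-w),(0,w),(-95,w))],(0,0,255)))
L.append(([T(b,np.array([0,v,140.])+nm*82) for v in(-85,85)],(0,255,0)))
L.append(([T(j,(x,y,40)) for x,y in((-57.5,-50),(57.5,-50),(57.5,50),(-57.5,50))],(0,255,0)))
L.append(([T(j,(x,y,50)) for x,y in((-32,-17),(57,-17),(57,17),(-32,17))],(0,0,255)))
ot,os=draw(t,L),draw(s,L)
def cr(o,x,y,w=100,h=75): return cv2.resize(o[int((y-h/2)*4):int((y+h/2)*4),int((x-w/2)*4):int((x+w/2)*4)],(400,300))
cv2.imwrite("pics/fit.png",np.vstack([np.hstack([cr(ot,190,210),cr(os,245,170)]),np.hstack([cr(ot,353,205),cr(os,340,280)])]))
E
python3 fit.py
```

```text
bin [565.87 259.02   1.42] 103.93848131354196
[[ -1.81   1.93  -0.1    4.72]
 [  0.72  -0.12  68.06 -23.04]
 [ -0.03   1.22  -1.24  -1.26]
 [ -1.45  -0.96   2.3   -0.59]
 [  0.7    0.86   2.42   2.57]]
jig [ 601.05 -208.21   -0.28] 5.132085583913082
['jig', 'jig_stop', 'jig', 'jig_stop'] [[ 1.19  0.08]
 [-1.59  1.23]
 [-0.29 -1.26]
 [ 3.29  0.23]]
```

View pics/fit.png

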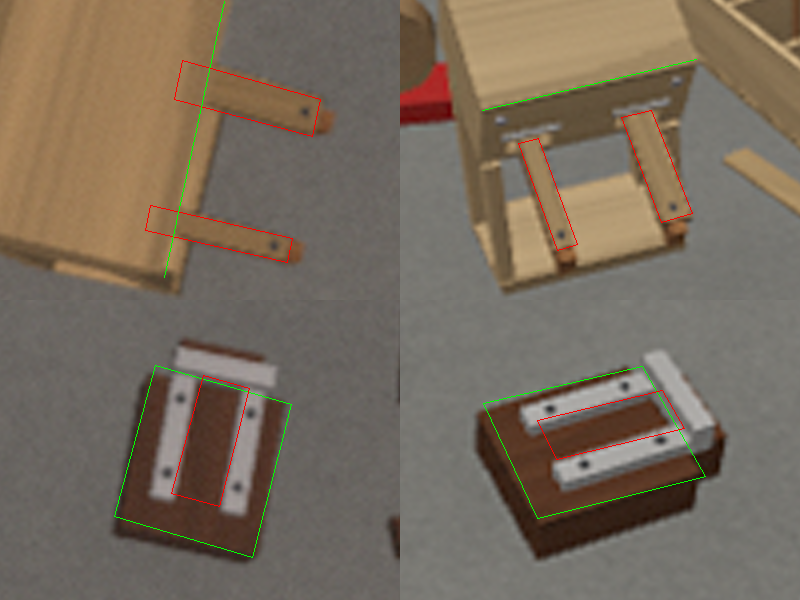

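The broad blank is the right-lane one: (207,198) in the top view, and wider than the one at (200,232). The jig at (353,205) is confirmed, but its fit is off in yaw. I'll zoom in to pick corner pixels for a better fit.

```bash
python3 - <<'E'
from h import *
t=imaging.get_image("top");s=imaging.get_image("side")
def cr(im,x0,y0,z):
    w,h=400/z,300/z
    M=np.array([[z,0,-x0*z],[0,z,-y0*z]],float)
    o=cv2.warpAffine(im["frame"][:,:,::-1],M,(400,300),flags=cv2.INTER_CUBIC)
    for k in range(0,int(w)+1,5): cv2.line(o,(int(k*z),0),(int(k*z),3 if k%10 else 8),(0,255,255),1)
    for k in range(0,int(h)+1,5): cv2.line(o,(0,int(k*z)),(3 if k%10 else 8,int(k*z)),(0,255,255),1)
    return o
cv2.imwrite("pics/z.png",np.vstack([np.hstack([cr(t,180,180,5.0),cr(s,215,150,6.0)]),np.hstack([cr(t,325,175,6.0),cr(s,305,250,6.0)])]))
E
```

```text
(no output)
```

View pics/z.png

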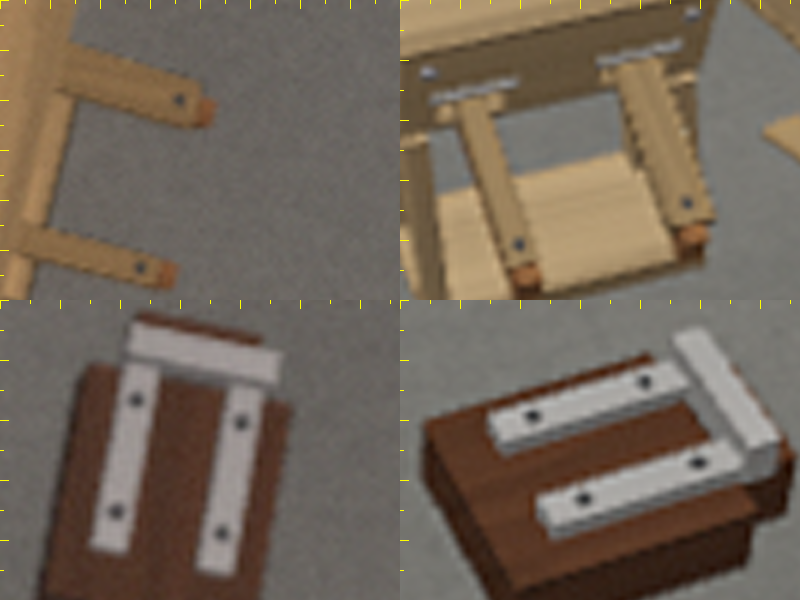

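```bash
python3 - <<'E'
from h import *
np.set_printoptions(precision=2,suppress=True)
t=imaging.get_image("top");s=imaging.get_image("side")
def solve(obs,x0):
    f=lambda p:np.concatenate([proj(im,T((p[0]*100,p[1]*100,p[2]),l))-px for im,px,l in obs])
    r=least_squares(f,[x0[0]/100,x0[1]/100,x0[2]],loss="soft_l1");print(r.x*[100,100,1],r.cost);print(f(r.x).reshape(-1,2).tolist().__repr__() if 0 else np.round(f(r.x),1));return r.x*[100,100,1]
J=[(t,(346.3,217),(-32,17,50)),(t,(357.8,220),(-32,-17,50)),(t,(351.5,186.3),(57,17,50)),(t,(362.7,189.7),(57,-17,50)),
(s,(322.2,273.5),(-32,17,50)),(s,(327.8,282.3),(-32,-17,50)),(s,(358.3,273.3),(57,-17,50)),(s,(353.3,264.3),(57,17,50)),(s,(309,270.3),(-57.5,50,40)),(s,(324.2,298.3),(-57.5,-50,40)),(s,(364.5,284.2),(57.5,-50,40)),(t,(372.5,191.7),(57.5,-50,40)),(t,(339.2,185.8),(57.5,50,40))]
j=solve(J,(600,-208,-.2)); solve([o for o in J if o[0] is t],(600,-208,-.2)); solve([o for o in J if o[0] is s],(600,-208,-.2))
P=lambda sd,v,u=-95:binp(sd,u,14)+[0,v,0]
B=[(t,(220.4,197.4),P(-1,-13)),(t,(218.6,205.2),P(-1,13)),(t,(213,232.4),P(1,-8)),(t,(211.6,237.4),P(1,8)),
(s,(267.2,186.3),P(-1,-13)),(s,(260.3,187.7),P(-1,13)),(s,(238,193.7),P(1,-8)),(s,(233.8,194.5),P(1,8)),(s,(251.3,161.7),P(-1,13,0)),(s,(258.6,160),P(-1,-13,0)),(s,(225.2,167.2),P(1,8,0)),(s,(230.6,166.5),P(1,-8,0))]
b=solve(B,(566,259,1.42))
solve([o for o in B if o[0] is t],(566,259,1.42))
solve([o for o in B if o[0] is s],(566,259,1.42))
def im(sd,n):
  pass
E
```

```text
[ 597.28 -206.93   -0.19] 2.9622209710412086
[-0.5  0.3  0.1 -0.2 -0.4  0.9  0.3 -0.2  0.2 -0.2  0.4  0.4  0.6 -0.4
 -0.8 -0.4 -0.8 -0.5  0.4 -0.4  0.5  0.3  1.1  0.9 -0.1 -0.2]
[ 597.92 -207.07   -0.18] 1.2223721931350793
[-0.3  0.2  0.3 -0.5 -0.6  0.7  0.1 -0.5  1.   0.4 -0.3 -0.2]
[ 596.74 -207.25   -0.2 ] 1.3093676959377782
[ 0.1 -0.1  0.2  0.6  0.5 -0.1 -0.7 -0.2 -0.8 -0.5  0.1 -0.3  0.4  0.7]
[568.62 256.76   1.38] 2.2212174497365726
[ 0.5 -0.3  0.1  1.2 -0.3 -0.8 -0.4  0.1  0.8 -0.2 -0.2  0.4  0.8 -0.4
  0.  -0.  -0.4  0.1  0.   0.  -0.2  0.4 -0.6 -0. ]
[566.79 257.05   1.41] 0.8952532512387372
[ 0.1 -0.4 -0.1  1.2 -0.  -0.7  0.1  0.2]
[569.29 256.81   1.37] 0.8908077443998612
[ 0.6  0.  -0.4  0.5  0.6 -0.5 -0.3 -0.1 -0.2  0.1  0.3  0.1 -0.1  0.2
 -0.5 -0.2]
```

```bash
cat >> h.py <<'E'
b=np.array([568.6,256.8,1.385]);j=np.array([597.3,-206.9,-0.19])
def vec(p,v): return T((0,0,p[2]),v)
mx,my,mz=vec(b,up),vec(b,np.array([0,1.,0])),vec(b,nm)
def frame(th=0): # tool frame at magazine, blank tilted th (outer end up)
    M=np.column_stack([-mx,my,-mz]); return R.from_rotvec(my*th)*R.from_matrix(M)
def rel(P,Rt,P0=None,R0=None):
    st=arm.read_state()
    if P0 is None: P0=np.array(st["position"]);R0=R.from_quat(st["ee_rot"])
    print("lin",np.round(R0.inv().apply(np.array(P)-P0),1),"rot",np.round((R0.inv()*Rt).as_rotvec(),3))
def stt():
    s=arm.read_state();print(round(s["clock"],2),np.round(s["position"],1),np.round(s["joints"],2),"F",np.round(s["contact_force"],1),"w",round(s["gripper_width"],1),round(s["grasp_force"],1));return s
E
python3 - <<'E'
from h import *
s=stt();print(R.from_quat(s["ee_rot"]).as_matrix().round(3),mx,my,mz)
G=T(b,binp(-1,-68,-14));print(G)
W=np.array([480,130,400.]);rel(W,frame())
rel(G+mz*115,frame(),W,frame())
E
```

```text
2.3 [178.  599.1 231.3] [ 1.54  0.38  0.01 -0.   -1.19 -0.26] F [0.6 0.2 0.2] w 85.3 0.0
[[ 0.959 -0.285 -0.   ]
 [-0.285 -0.959  0.   ]
 [-0.     0.    -1.   ]] [0.15998019 0.85112064 0.5       ] [-0.98278946  0.18472921  0.        ] [-0.09236461 -0.49139473  0.8660254 ]
[603.23997704 197.49050829  93.87564435]
lin [ 423.1  363.6 -168.7] rot [ 0.384 -0.425  1.432]
lin [  75.9 -108.7  194.7] rot [0. 0. 0.]
```

Request:
{"api": "arm_command", "payload": {
  "rows": [
    {"grip": 0.75, "linear": [0, 0, -60], "rot": [0, 0, 0]},
    {"grip": 0.75, "linear": [423, 364, -169], "rot": [0.384, -0.425, 1.432]},
    {"grip": 0.75, "linear": [423, 364, -169], "rot": [0.384, -0.425, 1.432]},
    {"grip": 0.75, "linear": [423, 364, -169], "rot": [0.384, -0.425, 1.432]},
    {"grip": 0.75, "linear": [423, 364, -169], "rot": [0.384, -0.425, 1.432]},
    {"grip": 0.75, "linear": [423, 364, -169], "rot": [0.384, -0.425, 1.432]},
    {"grip": 0.75, "linear": [423, 364, -169], "rot": [0.384, -0.425, 1.432]},
    {"grip": 0.75, "linear": [423, 364, -169], "rot": [0.384, -0.425, 1.432]},
    {"grip": 0.75, "linear": [423, 364, -169], "rot": [0.384, -0.425, 1.432]},
    {"grip": 0.75, "linear": [423, 364, -169], "rot": [0.384, -0.425, 1.432]}
  ]
}}

```text
clock: 3.55
position: [476.6, 132.4, 400.5]
ee_rot: [-0.616, 0.744, 0.165, 0.201]
contact_force: [1.8, 0.5, 0.8]
gripper_width: 63.8
grasp_force: 0.0
```

```bash
python3 - <<'E'
from h import *
stt();G=T(b,binp(-1,-68,-14));rel(G+mz*115,frame())
E
```

```text
3.55 [476.6 132.4 400.5] [ 0.29  0.    0.02 -0.47 -1.35 -0.43] F [1.8 0.5 0.8] w 63.8 0.0
lin [  77.8 -112.   194.4] rot [-0.003  0.002 -0.002]
```

Request:
{"api": "arm_command", "payload": {
  "rows": [
    {"grip": 0.75, "linear": [38, -56, 97], "rot": [0, 0, 0]},
    {"grip": 0.75, "linear": [77, -110, 194], "rot": [0, 0, 0]},
    {"grip": 0.75, "linear": [77, -110, 194], "rot": [0, 0, 0]},
    {"grip": 0.75, "linear": [77, -110, 194], "rot": [0, 0, 0]},
    {"grip": 0.75, "linear": [77, -110, 194], "rot": [0, 0, 0]},
    {"grip": 0.75, "linear": [77, -110, 194], "rot": [0, 0, 0]}
  ]
}}

```text
clock: 4.3
position: [590.7, 144.1, 194.0]
ee_rot: [-0.617, 0.743, 0.164, 0.2]
contact_force: [-0.1, -0.8, 0.7]
gripper_width: 64.1
grasp_force: 0.0
```

```bash
python3 - <<'E'
from h import *
stt();G=T(b,binp(-1,-68,-14));rel(G+mz*70,frame());rel(G,frame())
t=imaging.get_image("top");s=imaging.get_image("side")
def cr(im,x0,y0,z):
    M=np.array([[z,0,-x0*z],[0,z,-y0*z]],float)
    return cv2.warpAffine(im["frame"][:,:,::-1],M,(400,300),flags=cv2.INTER_CUBIC)
cv2.imwrite("pics/g1.png",np.hstack([cr(t,170,165,5.0),cr(s,215,130,5.0)]))
E
```

```text
4.3 [590.7 144.1 194. ] [ 0.24  0.34 -0.05 -0.56 -1.02 -0.16] F [-0.1 -0.8  0.7] w 64.1 0.0
lin [ 2.6 -2.3 44.1] rot [-0.002  0.     0.001]
lin [  2.7  -2.2 114.1] rot [-0.002  0.     0.001]
```

View pics/g1.png

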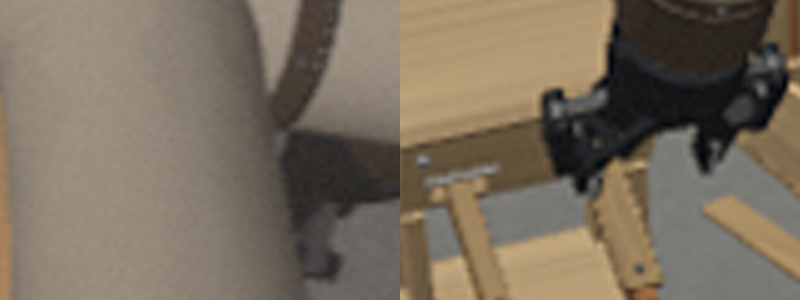

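The side crop shows the fingers at (590,190) and (710,165), straddling the broad blank's line. The slim blank is clear, so I'll descend along the tool axis.

Request:
{"api": "arm_command", "payload": {
  "rows": [
    {"grip": 0.75, "linear": [2.5, -2, 30], "rot": [0, 0, 0]},
    {"grip": 0.75, "linear": [2.5, -2, 55], "rot": [0, 0, 0]},
    {"grip": 0.75, "linear": [2.5, -2, 75], "rot": [0, 0, 0]},
    {"grip": 0.75, "linear": [2.5, -2, 90], "rot": [0, 0, 0]},
    {"grip": 0.75, "linear": [2.5, -2, 102], "rot": [0, 0, 0]},
    {"grip": 0.75, "linear": [2.5, -2, 110], "rot": [0, 0, 0]},
    {"grip": 0.75, "linear": [2.5, -2, 114], "rot": [0, 0, 0]},
    {"grip": 0.75, "linear": [2.5, -2, 114], "rot": [0, 0, 0]}
  ]
}}

```text
clock: 5.4
position: [602.6, 197.6, 92.6]
ee_rot: [-0.617, 0.744, 0.165, 0.199]
contact_force: [0.0, 0.1, 0.2]
gripper_width: 64.2
grasp_force: 0.0
```

```bash
python3 - <<'E'
from h import *
stt();G=T(b,binp(-1,-68,-14));rel(G,frame())
s=imaging.get_image("side")
def cr(im,x0,y0,z):
    M=np.array([[z,0,-x0*z],[0,z,-y0*z]],float)
    return cv2.warpAffine(im["frame"][:,:,::-1],M,(600,450),flags=cv2.INTER_CUBIC)
cv2.imwrite("pics/g2.png",cr(s,215,140,8.0))
E
```

```text
5.4 [602.6 197.6  92.6] [ 0.31  0.48 -0.1  -0.64 -0.83 -0.1 ] F [0.  0.1 0.2] w 64.2 0.0
lin [-0.6 -0.7 -1.1] rot [-0. -0. -0.]
```

View pics/g2.png

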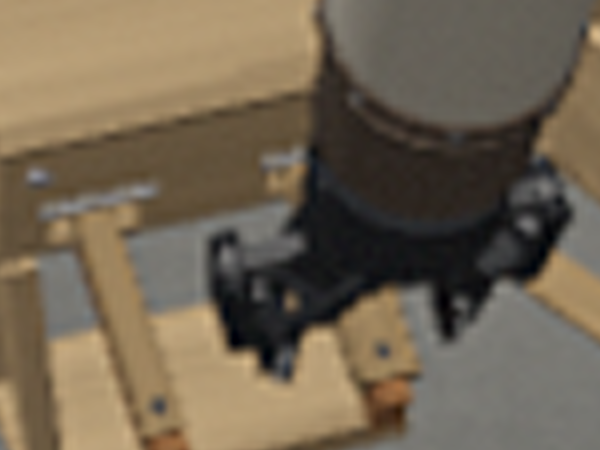

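The fingers are on either side of the broad blank, with the left tip at (280,370), the right tip at (450,330) and the blank at about (375,345). No contact yet, so I'll close.

Request:
{"api": "arm_command", "payload": {
  "rows": [
    {"grip": 0.5, "linear": [0, 0, 0], "rot": [0, 0, 0]},
    {"grip": 0.4, "linear": [0, 0, 0], "rot": [0, 0, 0]},
    {"grip": 0.3, "linear": [0, 0, 0], "rot": [0, 0, 0]},
    {"grip": 0.1, "linear": [0, 0, 0], "rot": [0, 0, 0]},
    {"grip": 0, "linear": [0, 0, 0], "rot": [0, 0, 0]},
    {"grip": 0, "linear": [0, 0, 0], "rot": [0, 0, 0]},
    {"grip": 0, "linear": [0, 0, 0], "rot": [0, 0, 0]}
  ]
}}

```text
clock: 6.32
position: [602.7, 197.5, 93.1]
ee_rot: [-0.617, 0.744, 0.165, 0.2]
contact_force: [-1.2, -3.2, 4.4]
gripper_width: 25.3
grasp_force: 59.3
```

```bash
cat >> h.py <<'E'
def tilt(th,draw,P,R0):
    # tilt blank by th(rad) about its inner end, then draw along own length; in tool frame of grasp pose
    piv=T(b,binp(-1,85,0)); r=R.from_rotvec(my*th)
    P1=piv+r.apply(P-piv)+r.apply(-mx)*draw; return P1,r*R0
E
python3 - <<'E'
from h import *
s=stt();P=np.array(s["position"]);R0=R.from_quat(s["ee_rot"])
print("up check", (R.from_rotvec(my*.1).apply(-mx)+mx)@mz)
for th in(.03,.06,.098):
    rel(*tilt(th,0,P,R0),P,R0)
for d in(30,60,105): rel(*tilt(.098,d,P,R0),P,R0)
E
```

```text
6.33 [602.7 197.5  93.1] [ 0.31  0.48 -0.1  -0.64 -0.83 -0.1 ] F [-1.2 -3.2  4.4] w 25.3 59.3
up check 0.09983341664682817
lin [ 0.4 -0.  -4.6] rot [-0.    0.03 -0.  ]
lin [ 0.6 -0.  -9.2] rot [-0.    0.06 -0.  ]
lin [  0.7  -0.  -15.1] rot [-0.     0.098 -0.   ]
lin [ 30.5  -0.  -18. ] rot [-0.     0.098 -0.   ]
lin [ 60.4  -0.  -21. ] rot [-0.     0.098 -0.   ]
lin [105.2  -0.  -25.4] rot [-0.     0.098 -0.   ]
```

Request:
{"api": "arm_command", "payload": {
  "rows": [
    {"grip": 0, "linear": [0.2, 0, -2.3], "rot": [0, 0.015, 0]},
    {"grip": 0, "linear": [0.4, 0, -4.6], "rot": [0, 0.03, 0]},
    {"grip": 0, "linear": [0.5, 0, -7], "rot": [0, 0.045, 0]},
    {"grip": 0, "linear": [0.6, 0, -9.2], "rot": [0, 0.06, 0]},
    {"grip": 0, "linear": [0.7, 0, -12.2], "rot": [0, 0.079, 0]},
    {"grip": 0, "linear": [0.7, 0, -15.1], "rot": [0, 0.098, 0]},
    {"grip": 0, "linear": [0.7, 0, -15.1], "rot": [0, 0.098, 0]},
    {"grip": 0, "linear": [0.7, 0, -15.1], "rot": [0, 0.098, 0]}
  ]
}}

```text
clock: 7.32
position: [600.8, 189.7, 105.3]
ee_rot: [-0.624, 0.752, 0.135, 0.163]
contact_force: [1.1, -0.7, -2.0]
gripper_width: 25.2
grasp_force: 58.9
```

```bash
python3 - <<'E'
from h import *
s=stt();
s=imaging.get_image("side")
def cr(im,x0,y0,z):
    M=np.array([[z,0,-x0*z],[0,z,-y0*z]],float)
    return cv2.warpAffine(im["frame"][:,:,::-1],M,(600,450),flags=cv2.INTER_CUBIC)
cv2.imwrite("pics/g3.png",cr(s,225,150,9.0))
E
```

```text
7.33 [600.8 189.7 105.3] [ 0.36  0.46 -0.11 -0.5  -0.84 -0.24] F [ 1.1 -0.7 -2. ] w 25.2 58.9
```

View pics/g3.png

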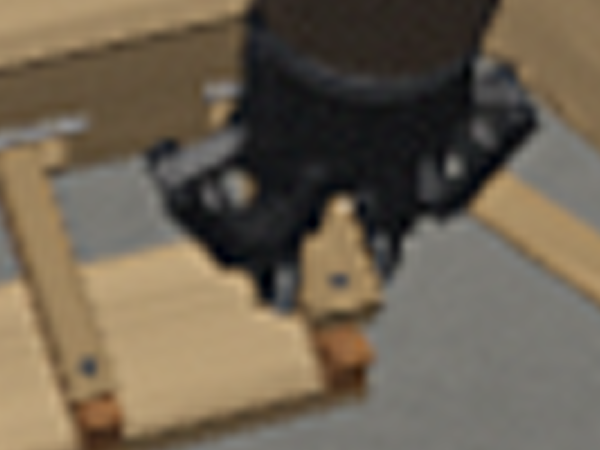

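The blank's outer end, at (340,310), now sits above the orange lip at (348,345), and the forces are small. I'll draw it out along its length.

Request:
{"api": "arm_command", "payload": {
  "rows": [
    {"grip": 0, "linear": [4, 0, 0], "rot": [0, 0, 0]},
    {"grip": 0, "linear": [9, 0, 0], "rot": [0, 0, 0]},
    {"grip": 0, "linear": [15, 0, 0], "rot": [0, 0, 0]},
    {"grip": 0, "linear": [21, 0, 0], "rot": [0, 0, 0]},
    {"grip": 0, "linear": [25, 0, 0], "rot": [0, 0, 0]}
  ]
}}

```text
clock: 8.0
position: [596.3, 166.7, 94.5]
ee_rot: [-0.624, 0.753, 0.135, 0.162]
contact_force: [0.3, 2.6, -2.6]
gripper_width: 25.0
grasp_force: 58.9
```

Request:
{"api": "arm_command", "payload": {
  "rows": [
    {"grip": 0, "linear": [8, 0, 0], "rot": [0, 0, 0]},
    {"grip": 0, "linear": [16, 0, 0], "rot": [0, 0, 0]},
    {"grip": 0, "linear": [25, 0, 0], "rot": [0, 0, 0]},
    {"grip": 0, "linear": [35, 0, 0], "rot": [0, 0, 0]},
    {"grip": 0, "linear": [45, 0, 0], "rot": [0, 0, 0]},
    {"grip": 0, "linear": [55, 0, 0], "rot": [0, 0, 0]},
    {"grip": 0, "linear": [66, 0, 0], "rot": [0, 0, 0]},
    {"grip": 0, "linear": [78, 0, 0], "rot": [0, 0, 0]},
    {"grip": 0, "linear": [90, 0, 0], "rot": [0, 0, 0]},
    {"grip": 0, "linear": [100, 0, 0], "rot": [0, 0, 0]}
  ]
}}

```text
clock: 9.25
position: [579.7, 76.9, 53.5]
ee_rot: [-0.624, 0.753, 0.135, 0.163]
contact_force: [0.6, -0.2, -0.9]
gripper_width: 24.8
grasp_force: 59.2
```

```bash
python3 - <<'E'
from h import *
s=stt();
t=imaging.get_image("top");s=imaging.get_image("side")
def cr(im,x0,y0,z):
    M=np.array([[z,0,-x0*z],[0,z,-y0*z]],float)
    return cv2.warpAffine(im["frame"][:,:,::-1],M,(400,400),flags=cv2.INTER_CUBIC)
cv2.imwrite("pics/g4.png",np.hstack([cr(t,170,160,4.0),cr(s,210,130,4.0)]))
E
```

```text
9.25 [579.7  76.9  53.5] [ 0.17  0.5  -0.19 -0.56 -0.81  0.02] F [ 0.6 -0.2 -0.9] w 24.8 59.2
```

View pics/g4.png

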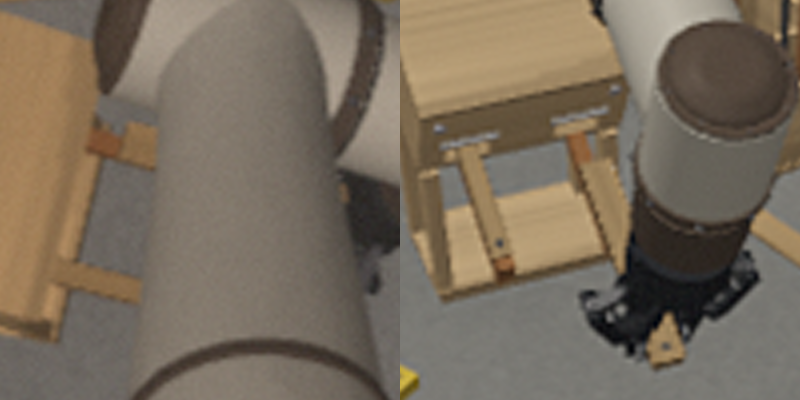

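The blank is out of the slot and clear of the lip. Its outer end is at (665,345) in the side crop, and the slim blank is untouched at (480,210). Now I'll lift square to the slope and a bit outward.

Request:
{"api": "arm_command", "payload": {
  "rows": [
    {"grip": 0, "linear": [15, 0, -20], "rot": [0, 0, 0]},
    {"grip": 0, "linear": [30, 0, -60], "rot": [0, 0, 0]},
    {"grip": 0, "linear": [45, 0, -105], "rot": [0, 0, 0]},
    {"grip": 0, "linear": [60, 0, -150], "rot": [0, 0, 0]},
    {"grip": 0, "linear": [60, 0, -180], "rot": [0, 0, 0]},
    {"grip": 0, "linear": [60, 0, -180], "rot": [0, 0, 0]}
  ]
}}

```text
clock: 10.1
position: [557.1, -50.7, 196.5]
ee_rot: [-0.624, 0.752, 0.132, 0.165]
contact_force: [0.3, 0.9, -0.0]
gripper_width: 25.3
grasp_force: 59.2
```

```bash
cat >> h.py <<'E'
def jf(): return R.from_matrix(np.column_stack([-vec(j,np.array([1.,0,0])),vec(j,np.array([0,1.,0])),[0,0,-1.]]))
E
python3 - <<'E'
from h import *
s=stt()
for x,z in((-150,200),(-125,100)): 
    P=T(j,(x,0,z));print(P);rel(P,jf())
E
```

```text
10.1 [557.1 -50.7 196.5] [-0.05  0.32 -0.07 -0.46 -1.15  0.05] F [ 0.3  0.9 -0. ] w 25.3 59.2
[ 449.99936473 -178.57116575  200.        ]
lin [130.9  81.3 -63.9] rot [0.329 0.339 1.548]
[ 474.54947061 -183.29263813  100.        ]
lin [172.3  57.   27.3] rot [0.329 0.339 1.548]
```

Request:
{"api": "arm_command", "payload": {
  "rows": [
    {"grip": 0, "linear": [20, 12, -10], "rot": [0.033, 0.034, 0.155]},
    {"grip": 0, "linear": [45, 28, -22], "rot": [0.066, 0.068, 0.31]},
    {"grip": 0, "linear": [75, 46, -36], "rot": [0.1, 0.102, 0.465]},
    {"grip": 0, "linear": [105, 65, -50], "rot": [0.132, 0.136, 0.62]},
    {"grip": 0, "linear": [131, 81, -64], "rot": [0.329, 0.339, 1.548]},
    {"grip": 0, "linear": [131, 81, -64], "rot": [0.329, 0.339, 1.548]},
    {"grip": 0, "linear": [131, 81, -64], "rot": [0.329, 0.339, 1.548]},
    {"grip": 0, "linear": [131, 81, -64], "rot": [0.329, 0.339, 1.548]},
    {"grip": 0, "linear": [131, 81, -64], "rot": [0.329, 0.339, 1.548]},
    {"grip": 0, "linear": [131, 81, -64], "rot": [0.329, 0.339, 1.548]}
  ]
}}

```text
clock: 11.35
position: [448.9, -176.3, 196.1]
ee_rot: [0.094, 0.996, 0.0, -0.005]
contact_force: [-1.5, -0.7, -0.4]
gripper_width: 25.0
grasp_force: 59.3
```

```bash
python3 - <<'E'
from h import *
s=stt()
for x,z in((-125,85),): 
    P=T(j,(x,0,z));print(P);rel(P,jf())
E
```

```text
11.35 [ 448.9 -176.3  196.1] [-0.04  0.18 -0.38 -0.   -1.02 -1.72] F [-1.5 -0.7 -0.4] w 25.0 59.3
[ 474.54947061 -183.29263813   85.        ]
lin [-27.6  -2.  110.9] rot [-0.    -0.009  0.002]
```

Request:
{"api": "arm_command", "payload": {
  "rows": [
    {"grip": 0, "linear": [-14, -1, 50], "rot": [0, -0.009, 0.002]},
    {"grip": 0, "linear": [-27.5, -2, 95], "rot": [0, -0.009, 0.002]},
    {"grip": 0, "linear": [-27.5, -2, 111], "rot": [0, -0.009, 0.002]},
    {"grip": 0, "linear": [-27.5, -2, 111], "rot": [0, -0.009, 0.002]},
    {"grip": 0, "linear": [-27.5, -2, 111], "rot": [0, -0.009, 0.002]}
  ]
}}

```text
clock: 11.98
position: [475.7, -184.1, 86.6]
ee_rot: [0.095, 0.996, -0.0, 0.002]
contact_force: [-1.1, -0.3, 0.1]
gripper_width: 25.3
grasp_force: 59.3
```

```bash
python3 - <<'E'
from h import *
st=stt();P=np.array(st["position"]);R0=R.from_quat(st["ee_rot"])
rel(T(j,(-125,0,85)),jf())
t=imaging.get_image("top");s=imaging.get_image("side")
# predicted blank box in tool frame: x from +27 to -153, y+-13, z: underside at -15, top -29
L=[[(27,13,-29),(-153,13,-29),(-153,-13,-29),(27,-13,-29)],[(-153,13,-15),(-153,-13,-15),(27,-13,-15)]]
def cr(im,x0,y0,z):
    M=np.array([[z,0,-x0*z],[0,z,-y0*z]],float)
    o=cv2.warpAffine(im["frame"][:,:,::-1],M,(400,400),flags=cv2.INTER_CUBIC)
    for l in L:
        q=np.array([(proj(im,P+R0.apply(v))-[x0,y0])*z for v in l]);cv2.polylines(o,[np.round(q).astype(int)],False,(0,255,0),1)
    return o
cv2.imwrite("pics/g5.png",np.hstack([cr(t,320,170,5.0),cr(s,285,215,5.0)]))
E
```

```text
11.97 [ 475.7 -184.1   86.6] [-0.05  0.35 -0.46  0.   -0.75 -1.71] F [-1.1 -0.3  0.1] w 25.3 59.3
lin [1.2 0.5 1.6] rot [-0.     0.003  0.001]
```

View pics/g5.png

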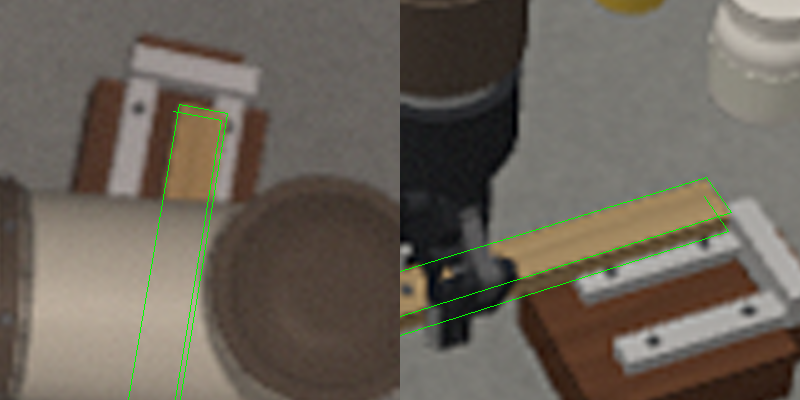

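The blank's projected outline (green) matches what's visible, with the inner end near (200,108) in the top crop, level and in line with the gap between the guides. I'll lower it.

Request:
{"api": "arm_command", "payload": {
  "rows": [
    {"grip": 0, "linear": [0.5, 0.5, 15], "rot": [0, 0.003, 0]},
    {"grip": 0, "linear": [0.5, 0.5, 28], "rot": [0, 0.003, 0]},
    {"grip": 0, "linear": [0.5, 0.5, 39], "rot": [0, 0.003, 0]},
    {"grip": 0, "linear": [0.5, 0.5, 47], "rot": [0, 0.003, 0]},
    {"grip": 0, "linear": [0.5, 0.5, 52], "rot": [0, 0.003, 0]},
    {"grip": 0, "linear": [0.5, 0.5, 54], "rot": [0, 0.003, 0]},
    {"grip": 0, "linear": [0.5, 0.5, 54], "rot": [0, 0.003, 0]}
  ]
}}

```text
clock: 12.95
position: [475.1, -183.6, 32.1]
ee_rot: [0.095, 0.995, -0.0, -0.0]
contact_force: [-0.2, 0.6, -1.3]
gripper_width: 25.1
grasp_force: 59.3
```

Request:
{"api": "arm_command", "payload": {
  "rows": [
    {"grip": 0, "linear": [0, 0, 1], "rot": [0, 0, 0]},
    {"grip": 0, "linear": [0, 0, 2], "rot": [0, 0, 0]},
    {"grip": 0, "linear": [0, 0, 3], "rot": [0, 0, 0]},
    {"grip": 0, "linear": [0, 0, 3], "rot": [0, 0, 0]}
  ]
}}

```text
clock: 13.45
position: [475.0, -183.6, 28.9]
ee_rot: [0.095, 0.995, 0.0, -0.0]
contact_force: [-0.2, -0.5, -0.9]
gripper_width: 25.2
grasp_force: 59.3
```

Request:
{"api": "arm_command", "payload": {
  "rows": [
    {"grip": 0, "linear": [0, 0, 0.7], "rot": [0, 0, 0]},
    {"grip": 0, "linear": [0, 0, 1.4], "rot": [0, 0, 0]},
    {"grip": 0, "linear": [0, 0, 2], "rot": [0, 0, 0]},
    {"grip": 0, "linear": [0, 0, 2], "rot": [0, 0, 0]}
  ]
}}

```text
clock: 13.95
position: [475.0, -183.6, 26.9]
ee_rot: [0.095, 0.995, 0.0, -0.0]
contact_force: [0.4, 0.0, 1.0]
gripper_width: 25.1
grasp_force: 59.3
```

Request:
{"api": "arm_command", "payload": {
  "rows": [
    {"grip": 0, "linear": [0, 0, 0.5], "rot": [0, 0, 0]},
    {"grip": 0, "linear": [0, 0, 1], "rot": [0, 0, 0]},
    {"grip": 0, "linear": [0, 0, 1.5], "rot": [0, 0, 0]},
    {"grip": 0, "linear": [0, 0, 1.5], "rot": [0, 0, 0]}
  ]
}}

```text
clock: 14.45
position: [475.0, -183.6, 25.5]
ee_rot: [0.095, 0.995, 0.0, -0.0]
contact_force: [0.7, -0.6, -0.3]
gripper_width: 25.2
grasp_force: 59.3
```

Request:
{"api": "arm_command", "payload": {
  "rows": [
    {"grip": 0, "linear": [0, 0, 0.5], "rot": [0, 0, 0]},
    {"grip": 0, "linear": [0, 0, 1], "rot": [0, 0, 0]},
    {"grip": 0, "linear": [0, 0, 1.5], "rot": [0, 0, 0]},
    {"grip": 0, "linear": [0, 0, 1.5], "rot": [0, 0, 0]}
  ]
}}

```text
clock: 14.95
position: [475.0, -183.6, 24.4]
ee_rot: [0.095, 0.995, -0.0, -0.0]
contact_force: [-2.8, 0.3, 4.9]
gripper_width: 24.8
grasp_force: 59.9
```

Contact with the bed comes at z≈25, as predicted. I'll ease off slightly and slide toward the stop.

Request:
{"api": "arm_command", "payload": {
  "rows": [
    {"grip": 0, "linear": [0, 0, -0.7], "rot": [0, 0, 0]},
    {"grip": 0, "linear": [-5, 0, -0.7], "rot": [0, 0, 0]},
    {"grip": 0, "linear": [-11, 0, -0.7], "rot": [0, 0, 0]},
    {"grip": 0, "linear": [-17, 0, -0.7], "rot": [0, 0, 0]},
    {"grip": 0, "linear": [-21, 0, -0.7], "rot": [0, 0, 0]},
    {"grip": 0, "linear": [-24, 0, -0.7], "rot": [0, 0, 0]},
    {"grip": 0, "linear": [-24, 0, -0.7], "rot": [0, 0, 0]}
  ]
}}

```text
clock: 15.82
position: [499.1, -188.3, 24.9]
ee_rot: [0.095, 0.995, -0.0, -0.0]
contact_force: [-2.5, 0.6, 5.9]
gripper_width: 25.3
grasp_force: 60.1
```

Request:
{"api": "arm_command", "payload": {
  "rows": [
    {"grip": 0, "linear": [-1, 0, 0], "rot": [0, 0, 0]},
    {"grip": 0, "linear": [-2, 0, 0], "rot": [0, 0, 0]},
    {"grip": 0, "linear": [-3, 0, 0], "rot": [0, 0, 0]},
    {"grip": 0, "linear": [-3, 0, 0], "rot": [0, 0, 0]}
  ]
}}

```text
clock: 16.32
position: [501.6, -188.9, 24.9]
ee_rot: [0.095, 0.995, -0.0, -0.001]
contact_force: [-3.8, 1.4, 7.1]
gripper_width: 25.3
grasp_force: 60.1
```

Request:
{"api": "arm_command", "payload": {
  "rows": [
    {"grip": 0, "linear": [-0.7, 0, 0], "rot": [0, 0, 0]},
    {"grip": 0, "linear": [-1.4, 0, 0], "rot": [0, 0, 0]},
    {"grip": 0, "linear": [-2, 0, 0], "rot": [0, 0, 0]},
    {"grip": 0, "linear": [-2, 0, 0], "rot": [0, 0, 0]}
  ]
}}

```text
clock: 16.82
position: [503.4, -189.2, 24.9]
ee_rot: [0.095, 0.995, -0.0, -0.001]
contact_force: [-4.5, 0.7, 6.9]
gripper_width: 25.0
grasp_force: 60.1
```

Request:
{"api": "arm_command", "payload": {
  "rows": [
    {"grip": 0, "linear": [-0.7, 0, -0.2], "rot": [0, 0, 0]},
    {"grip": 0, "linear": [-1.4, 0, -0.2], "rot": [0, 0, 0]},
    {"grip": 0, "linear": [-2, 0, -0.2], "rot": [0, 0, 0]},
    {"grip": 0, "linear": [-2, 0, -0.2], "rot": [0, 0, 0]}
  ]
}}

```text
clock: 17.32
position: [503.7, -189.3, 25.0]
ee_rot: [0.095, 0.995, 0.0, -0.003]
contact_force: [-6.6, 3.0, 8.6]
gripper_width: 25.5
grasp_force: 60.5
```

Request:
{"api": "arm_command", "payload": {
  "rows": [
    {"grip": 0, "linear": [-0.5, 0, 0], "rot": [0, 0, 0]},
    {"grip": 0, "linear": [-1, 0, 0], "rot": [0, 0, 0]},
    {"grip": 0, "linear": [-1.5, 0, 0], "rot": [0, 0, 0]},
    {"grip": 0, "linear": [-1.5, 0, 0], "rot": [0, 0, 0]}
  ]
}}

```text
clock: 17.82
position: [503.6, -189.3, 24.9]
ee_rot: [0.095, 0.995, 0.0, -0.004]
contact_force: [-9.7, 4.2, 12.4]
gripper_width: 25.3
grasp_force: 60.9
```

The blank has stopped at x=503.6, about where I predicted home (504), and the push force is building, so it's at the stop. I'll release, back up and look.

Request:
{"api": "arm_command", "payload": {
  "rows": [
    {"grip": 0, "linear": [1, 0, -0.3], "rot": [0, 0, 0]},
    {"grip": 0.3, "linear": [1, 0, -0.3], "rot": [0, 0, 0]},
    {"grip": 0.5, "linear": [1, 0, -0.3], "rot": [0, 0, 0]},
    {"grip": 0.65, "linear": [1, 0, -0.3], "rot": [0, 0, 0]},
    {"grip": 0.65, "linear": [1, 0, -0.3], "rot": [0, 0, 0]},
    {"grip": 0.65, "linear": [1, 0, -0.3], "rot": [0, 0, 0]}
  ]
}}

```text
clock: 18.58
position: [506.2, -189.5, 25.0]
ee_rot: [0.095, 0.995, 0.0, -0.0]
contact_force: [-0.2, -0.9, 0.1]
gripper_width: 55.5
grasp_force: 0.0
```

Request:
{"api": "arm_command", "payload": {
  "rows": [
    {"grip": 0.65, "linear": [0, 0, -8], "rot": [0, 0, 0]},
    {"grip": 0.65, "linear": [0, 0, -20], "rot": [0, 0, 0]},
    {"grip": 0.65, "linear": [0, 0, -45], "rot": [0, 0, 0]},
    {"grip": 0.65, "linear": [0, 0, -90], "rot": [0, 0, 0]},
    {"grip": 0.65, "linear": [0, 0, -150], "rot": [0, 0, 0]},
    {"grip": 0.65, "linear": [60, 0, -200], "rot": [0, 0, 0]},
    {"grip": 0.65, "linear": [110, 0, -240], "rot": [0, 0, 0]},
    {"grip": 0.65, "linear": [110, 0, -260], "rot": [0, 0, 0]},
    {"grip": 0.65, "linear": [110, 0, -260], "rot": [0, 0, 0]}
  ]
}}

```text
clock: 19.7
position: [398.2, -168.9, 289.3]
ee_rot: [0.095, 0.996, 0.0, 0.004]
contact_force: [0.1, 0.0, -0.0]
gripper_width: 55.8
grasp_force: 0.0
```

```bash
python3 - <<'E'
from h import *
st=stt()
t=imaging.get_image("top");s=imaging.get_image("side")
L=[[(57.5,13,54),(-122.5,13,54),(-122.5,-13,54),(57.5,-13,54),(57.5,13,54)]]
def cr(im,x0,y0,z):
    M=np.array([[z,0,-x0*z],[0,z,-y0*z]],float)
    o=cv2.warpAffine(im["frame"][:,:,::-1],M,(400,400),flags=cv2.INTER_CUBIC)
    for l in L:
        q=np.array([(proj(im,T(j,v))-[x0,y0])*z for v in l]);cv2.polylines(o,[np.round(q).astype(int)],False,(0,255,0),1)
    return o
cv2.imwrite("pics/g6.png",np.hstack([cr(t,315,175,5.0),cr(s,290,225,5.0)]))
E
```

```text
19.7 [ 398.2 -168.9  289.3] [-0.02  0.   -0.33  0.   -1.23 -1.74] F [ 0.1  0.  -0. ] w 55.8 0.0
```

View pics/g6.png

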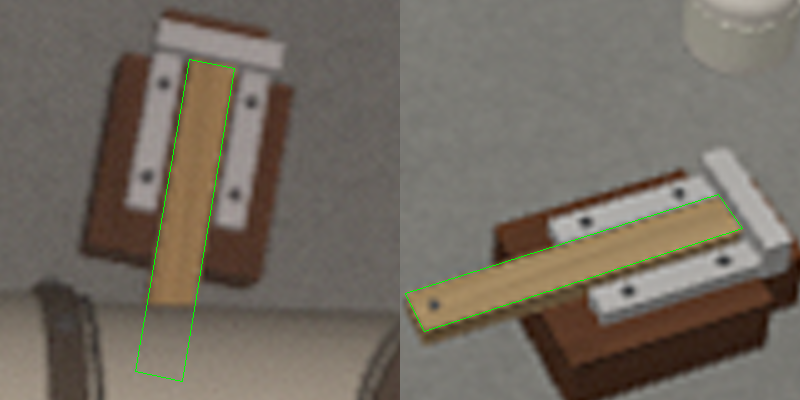

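The blank lies flat between the guides, and its end meets the stop face at (212,62) in the top crop and (730,212) in the side crop. The gripper is clear of it, so I'll hand in.

```bash
python3 -c "
from bench import job
print(job.job_done())"
```

```text
the job is handed in; nothing more can be done
None
```

The broad blank is out of the magazine and lies flat between the jig's guides against the end stop, released, with the slim blank left in its lane; I handed the job in at about 20 s on the robot's clock.

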